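# Find the pigment canister with the slack lid and hold it open

## Robot

A 7-joint arm with a two-finger parallel gripper is mounted at the origin on the work surface. World frame = base frame: x ahead of the robot, y to its left, z up, the work surface at z = 0. Lengths are in m, angles in rad, forces in N, time in s.
With the tool pointing down it reaches from about 0.4 to 0.85 m from the base axis. Payload 10.4 kg.
Tool frame: the origin (TCP) lies at the very end of the fingers, on their centre line; the grasp point (between the pads) lies r.pinch_z behind it (r.pinch_z is the distance from the TCP to the grasp point, in m); z points along the fingers, x is the direction in which the jaws open and shut, and the axes are right-handed (so a half turn about z gives the same grasp; the last joint's range is limited). The gripper opens to 87 mm and grips with 3 to 60 N. Pads are 19 mm wide; open, the fingers measure 117 mm over their backs; the gripper's body (75 mm by 190 mm) begins 51 mm behind the grasp point.
Start: joints at [1.321, 0.332, -0.065, 1.46, 0.022, 1.35, -0.088], TCP at [0.141, -0.609, 0.223] pointing down, gripper open.
Joint ranges: [-2.6, 2.6], [-0.5, 2.12], [-1.47, 1.34], [0.16, 2.42], [-1.27, 4.41], [0.06, 2.06], [-2.6, 2.6]. Speed limits (rad/s): [2.22, 2.22, 2.79, 2.79, 3.14, 3.14, 3.14].

## Interface

Orientations are given as a unit quaternion [x, y, z, w].
In Python, from bench import r gives the robot as it stands.
- The arm moves only by the tool carry_out, never from a script. Its argument "increments" is text: rows parted by semicolons, each of 7 numbers parted by spaces: the turn, a rotation vector about the tool's x, y, z in degrees, then the shift along the tool's x, y, z in m, then the finger opening in m, from 0 to 0.087. A call has exactly 5 rows; each row is the pose to reach, as a shift and turn from the pose measured when the call began, along the tool's axes at that moment; what a row does not reach only later rows make up. A row lasts 1/8 s, in which the tool goes at most 62.5 mm and 10.7 degrees, less where a joint would pass 70% of its speed; a pose out of reach is approached as far as the arm can. A call with a gripper value outside its range is refused whole. The fingers move at their own pace and stop on an object; "squeeze" is the grip in N (left out, the last holds). Time passes only in rows, so rows that repeat a pose let the fingers close, or fill a call up. It gives the time, the measured TCP pose, the force and the opening at its end, in the units of the state.
- r.read_state(): the state, without advancing time (a new reading comes with each control period).
- r.camera(name): name is "side" or "top"; returns (picture, depth): 420x560x3 uint8, blue, green, red; 420x560 float32, m along the optical axis (not along the pixel's ray), 0 where there is no reading.
- r.camera_model(name): a dict with "K" (3x3 intrinsics, pixels), "extrinsics" (4x4, takes a point from camera to world coordinates). Camera axes: x right, y down, z forward; pixel columns grow to the right and rows downward; lengths in m; the calibration is good to about 2 mm. A picture is of the moment at which its call begins. camera_model takes no time and is no camera call.
- r.close_job(): hands the job in, once; it reports no verdict.
The state is a dict: "time": time; "joint_positions": joint angles; "joint_vel": joint speeds; "joint_torque": joint torques, N m; "ee_pos": TCP position; "eef_rot": TCP orientation; "ft_force": force on the tool from outside, world axes, zero at the start; "torque": the same for the moment, N m; "width": finger opening in m.
Only numpy, scipy, OpenCV 4.12 (cv2) and the standard library are available. Lean on these libraries where they do the work, as an engineer would, in place of code of your own. Each camera call takes 0.05 s, during which the arm holds its last target.

## Task

One of the three pigment canisters in the rack no longer seals: tap each of the three lids lightly from above, going along the row from the robot's left to its right, and feel which one gives under the tap. Then swing that lid up (the boxwood toggle on its front is the handle) well past halfway to upright, and finish there, still holding it open so that I can change its seal ring (it is sprung and shuts if let go). Do not lift the two sound lids, and leave the things around the rack where they stand.

Things in the scene. Friction and masses are not known exactly. Their poses are not given: they have to be found in the camera images.
- rack: Dark wooden rack screwed to the ledge, 116 mm deep (x), 376 mm wide (y); origin under its centre on the ledge, z up, -x its front (towards the robot), +y the robot's left. Three plain aluminium canisters that look alike, 81 mm across, are fixed in it 120 mm apart along y, each with a hinged lid 82 mm across and 14 mm high, its flat top 136 mm above the ledge, its hinge at the back (+x).
- lid_left (a point): Point fixed to the rack: centre of the top face of the shut lid at the robot's left (+y) end of the row; axes as the rack's. In these axes the shut lid's toggle (boxwood barrel across the lid's front on a thin steel stem, 18 mm thick, 24 mm long along y) has its centre at (-72, 0, +6) mm and the hinge line, parallel to y, runs through (+46, 0, -10) mm. The point does not move with the lid.
- lid_middle (a point): The same point for the middle lid. The toggles can be pinched by their ends from above, the fingers closing along the rack's y: 95 mm free to the next toggle, 100 mm free below, 31 mm from toggle centre back to the lid's edge. A toggle may turn between the fingers as the lid swings, so the hand can stay upright.
- lid_right (a point): The same point for the lid at the robot's right (-y) end of the row. The slack lid gives under about 1 N: 4 mm at its centre, 5 mm at 15 mm in front of the centre, then it stops hard and springs back. Sound lids do not give. A touch of 3 to 8 N is a tap; the thin lids dent above 50 N.
- lid_p (a joint): Hinge angle of one of the three lids, rad: 0 shut, growing as it opens (0.79 is halfway to upright, stop at 1.45); the slack lid can be pressed down to -0.085. Which of the three places this lid stands in changes from start to start.
- lid_q (a joint): Hinge angle of another of the three lids, likewise; its place also changes. Lifting the slack lid takes up to 6 N at the toggle, and its spring always pulls it shut.
- lid_r (a joint): Hinge angle of the remaining lid, likewise; its place also changes. A sound lid is gripped by its seal and comes up only when its toggle is pulled with about 9 N, and then stays where it is.
- screw_tin: Bystander: dented aluminium tin with a knurled screw top, 84 mm across, 116 mm high, loose, stands beside the rack; origin at the centre of its underside.
- brush_holder: Bystander: round boxwood holder, 72 mm across, 100 mm high, with brushes sticking out to 200 mm, loose, stands beside the rack; origin at the centre of its underside.
- mortar: Bystander: squat celadon mortar, 102 mm across, 60 mm high, with a stone pestle leaning in it (to 120 mm), loose, behind the rack; origin at the centre of its underside.
- lion_head: Bystander: yellow-lacquered lion head, 120 mm wide, 118 mm high, loose, behind the rack; origin at the centre of its underside.

How it is judged:
By the outcome, as a careful person would: the job done as asked, in the order asked, and still so for the second after the job is handed in, while the arm keeps its last pose, push and grip.
It also fails if it takes over 53 s, if anything falls off the work surface, if the arm or the gripper's body presses on something with over 40 N, if the wrist force passes 120 N, or if a joint passes its speed limit or range.

## Working session

There is one attempt and no reset: what is moved stays moved. The work goes in short steps, Python scripts to look and compute and a tool call to move; the robot and the scene stay as the last step left them, time stands still between calls to the robot, and variables do not carry over. Pictures are saved under pics/ and viewed, and the job is handed in when it is done.

Besides the shell and the picture viewer there is one more tool, called as name(argument=value, ...) on one line, values as JSON. carry_out: Moves the arm, as the interface text tells. Its arguments: {"type":"object","properties":{"increments":{"type":"string"},"squeeze":{"type":"number"}},"required":["increments"]}

```bash
ls; mkdir -p pics
python3 - <<'E'
from bench import r
import cv2,numpy as np
s=r.read_state(); print(s, r.pinch_z)
for n in("side","top"):
    p,d=r.camera(n); cv2.imwrite(f"pics/{n}0.png",p); np.save(f"{n}0.npy",d)
    m=r.camera_model(n); print(n,m["K"],m["extrinsics"])
E
```

```text
pics
{'time': 0.0, 'joint_positions': array([ 1.32140973,  0.33288965, -0.06466137,  1.4609578 ,  0.02160428,
        1.34986665, -0.08848509]), 'joint_vel': array([-4.80776122e-04, -4.86192879e-04, -7.72035282e-04, -1.25904109e-03,
        9.94007661e-06,  3.05898805e-04,  1.44252248e-03]), 'joint_torque': array([-7.56738191e-04, -6.23245811e+01,  2.45333748e-02, -3.89902675e+01,
       -6.12583570e-02,  3.96425917e-02,  1.50664137e-04]), 'ee_pos': array([ 0.14041393, -0.6086288 ,  0.22173486]), 'eef_rot': array([ 7.82575109e-01, -6.22555773e-01, -5.82604849e-04, -4.11166743e-04]), 'ft_force': array([ 0.09101609, -0.64177525, -0.3515715 ]), 'torque': array([-0.11033217,  0.02257586, -0.00295886]), 'width': 0.08705727636899875} 0.0187
side [[436.5656734    0.         275.33563318]
 [  0.         436.5656734  214.44813831]
 [  0.           0.           1.        ]] [[ 0.99947889 -0.00866716  0.03109391  0.5894801 ]
 [-0.02908199 -0.65977303  0.75090199 -0.85042577]
 [ 0.01400674 -0.75141496 -0.65968127  0.86848262]
 [ 0.          0.          0.          1.        ]]
top [[383.45093472   0.         283.44778603]
 [  0.         383.45093472 210.21227274]
 [  0.           0.           1.        ]] [[ 0.00256159 -0.9879368   0.15483639  0.49570187]
 [-0.99997311 -0.00146662  0.00718563  0.04184496]
 [-0.00687186 -0.15485063 -0.98791399  0.96061997]
 [ 0.          0.          0.          1.        ]]
```

View pics/side0.png

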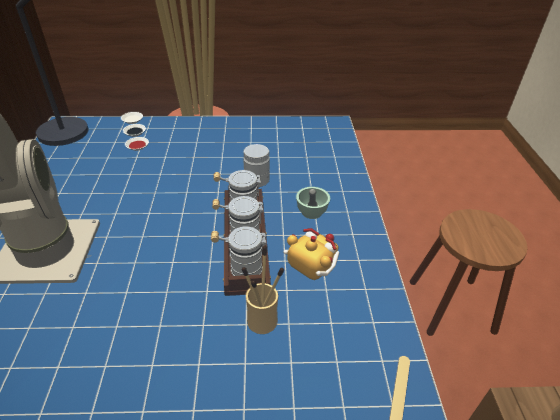

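View pics/top0.png

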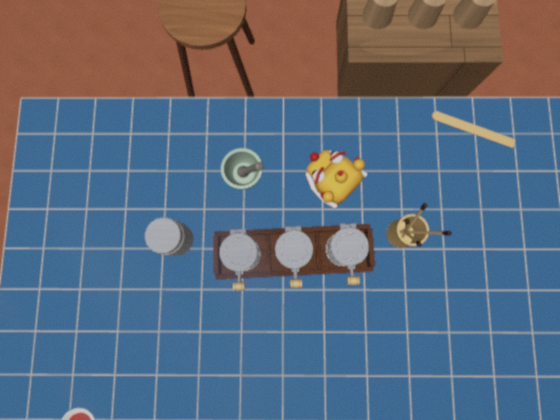

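The top picture shows the rack with lids near (240,252), (294,249), (349,246), and toggles at (238,286), (296,283), (353,280). The screw tin is at the left end, the brush holder at the right end, and the mortar and lion head behind.

```bash
cat > h.py <<'E'
from bench import r
import cv2,numpy as np
def cloud(n,d):
    m=r.camera_model(n);K=m["K"];E=m["extrinsics"]
    v,u=np.mgrid[:d.shape[0],:d.shape[1]]
    P=np.stack([(u-K[0,2])*d/K[0,0],(v-K[1,2])*d/K[1,1],d],-1)
    return P@E[:3,:3].T+E[:3,3]
E
python3 - <<'E'
from h import *
d=np.load("top0.npy");P=cloud("top",d);p=cv2.imread("pics/top0.png")
for u,v in[(240,252),(294,249),(349,246),(238,286),(296,283),(353,280)]: print(P[v,u].round(4))
c=cv2.resize(p[215:300,200:385],None,fx=4.3,fy=4.3,interpolation=cv2.INTER_CUBIC);cv2.imwrite("pics/c0.png",c)
z=P[...,2]; 
sub=np.zeros(z.shape,bool);sub[215:275,205:380]=1
m=((z>.129)&(z<.145)&sub).astype(np.uint8)
n,l,st,ce=cv2.connectedComponentsWithStats(m)
for i in range(1,n):
    if st[i,4]>200:
        q=P[l==i]; (cx,cy),rad=cv2.minEnclosingCircle(q[:,:2].astype(np.float32)); print(st[i],q.mean(0),np.median(q,0),cx,cy,rad, q[:,2].std())
hsv=cv2.cvtColor(p,cv2.COLOR_BGR2HSV)
m=((hsv[...,0]>12)&(hsv[...,0]<32)&(hsv[...,1]>90)&(hsv[...,2]>110)).astype(np.uint8);m[:270]=0;m[300:]=0
n,l,st,ce=cv2.connectedComponentsWithStats(m)
for i in range(1,n):
    if st[i,4]>20:print(st[i],ce[i],P[l==i].mean(0),np.median(P[l==i],0))
for nm,uv in dict(tin=(164,236),brush=(412,230),mortar=(241,168),lion=(337,178)).items(): print(nm,P[uv[1],uv[0]])
E
```

```text
[0.5342 0.1406 0.1363]
[0.4957 0.0418 0.9606]
[ 0.5476 -0.0929  0.1353]
[0.4633 0.1416 0.151 ]
[0.4697 0.0213 0.1494]
[ 0.4762 -0.097   0.1511]
[ 331  224   38   51 1208] [ 0.54698414 -0.09348898  0.13564374] [ 0.54747885 -0.09418989  0.13583374] 0.5430240631103516 -0.09191316366195679 0.05530714616179466 0.0019438893964486533
[ 275  226   38   49 1202] [0.54117336 0.02558881 0.13590029] [0.54087427 0.02505095 0.13611154] 0.5397745370864868 0.026714466512203217 0.052148573100566864 0.0018653913661738361
[ 220  229   38   46 1207] [0.53523781 0.14481068 0.13592391] [0.5342833  0.14456798 0.13614611] 0.536214292049408 0.14503934979438782 0.0494857020676136 0.00198356577968822
[348 277  10   7  53] [352.77358491 279.81132075] [ 0.47688575 -0.0942529   0.16474674] [ 0.47821088 -0.09712227  0.14947057]
[292 280   9   7  29] [296.44827586 281.86206897] [0.47204415 0.02032443 0.14964309] [0.47380128 0.0191854  0.14972978]
tin [0.56997855 0.31198248 0.11592622]
brush [ 0.59521451 -0.26998977  0.01198848]
mortar [0.74375513 0.15304875 0.04672363]
lion [ 0.70477366 -0.07432349  0.10404132]
```

View pics/c0.png

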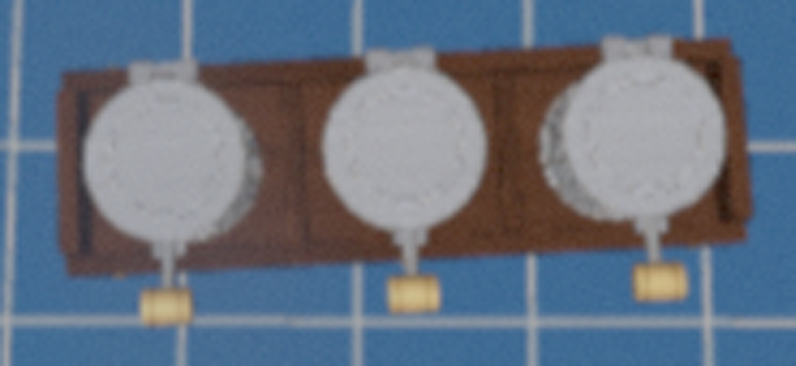

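```bash
cat >> h.py <<'E'
from scipy.spatial.transform import Rotation as Ro
def ray(n,u,v,z):
    m=r.camera_model(n);K=m["K"];E=m["extrinsics"]
    w=E[:3,:3]@np.array([(u-K[0,2])/K[0,0],(v-K[1,2])/K[1,1],1]); return E[:3,3]+w*(z-E[2,3])/w[2]
YAW=np.arctan2(.0118,.2383)
ex=np.array([np.cos(YAW),np.sin(YAW),0]);ey=np.array([-ex[1],ex[0],0])
RT=np.column_stack([-ey,-ex,[0,0,-1]])   # tool x=-rack y, z down
def plan(*pts):
    s=r.read_state();R=Ro.from_quat(s["eef_rot"]).as_matrix()
    print("t",s["time"],"pos",s["ee_pos"].round(4),"F",s["ft_force"].round(2),"w",round(s["width"],4),"q",s["joint_positions"].round(2))
    rv=Ro.from_matrix(R.T@RT).as_rotvec(degrees=True)
    for p in pts: print(rv.round(2),(R.T@(np.array(p)-s["ee_pos"])).round(4))
E
python3 - <<'E'
from h import *
print(np.linalg.det(RT))
for a in[(238.1,252.2),(294.2,249.65),(350,246.6)]: c=ray("top",*a,.136);print("lid",c.round(4),"tog pred",(c-.072*ex).round(4))
for a in[(238.6,286.2),(296.3,283.4),(353.5,280.6)]: print("tog",ray("top",*a,.147).round(4))
p=cv2.imread("pics/side0.png")
cv2.imwrite("pics/c1.png",cv2.resize(p[160:290,190:300],None,fx=4.5,fy=4.5,interpolation=cv2.INTER_CUBIC))
plan((.25,-.45,.3),(.35,-.3,.3),(.45,0,.28),(.522,.144,.2))
E
```

```text
1.0
lid [0.5338 0.1447 0.136 ] tog pred [0.4619 0.1412 0.136 ]
lid [0.5395 0.0246 0.136 ] tog pred [0.4676 0.021  0.136 ]
lid [ 0.5462 -0.0949  0.136 ] tog pred [ 0.4743 -0.0985  0.136 ]
tog [0.4627 0.1408 0.147 ]
tog [0.4688 0.0206 0.147 ]
tog [ 0.4749 -0.0987  0.147 ]
t 0.1 pos [ 0.1405 -0.6086  0.2218] F [0.11 0.4  0.26] w 0.0869 q [ 1.32  0.33 -0.06  1.46  0.02  1.35 -0.09]
[1.000e-02 7.000e-02 1.016e+01] [-0.13   -0.1424 -0.078 ]
[1.000e-02 7.000e-02 1.016e+01] [-0.2537 -0.2736 -0.0778]
[1.000e-02 7.000e-02 1.016e+01] [-0.5235 -0.4385 -0.0575]
[1.000e-02 7.000e-02 1.016e+01] [-0.6475 -0.541   0.0226]
```

View pics/c1.png

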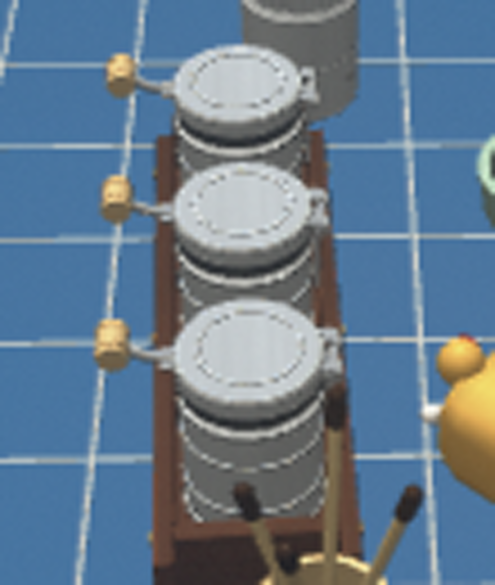

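The side crop shows all three lids shut, with toggles on the robot's side and the brush tips clear of the right lid. Lid centres and toggles agree to about 1 mm. Next I move toward the left lid with the fingers closed.

carry_out(increments="0 0 2 -0.02 -0.025 -0.03 0; 0 0 4 -0.05 -0.055 -0.06 0; 0 0 6 -0.085 -0.095 -0.078 0; 0 0 8 -0.125 -0.135 -0.078 0; 0 0 10.2 -0.165 -0.175 -0.078 0", squeeze=20)

```text
time: 0.72
ee_pos: [0.2747, -0.4069, 0.3]
eef_rot: [0.724, -0.69, -0.001, -0.0]
ft_force: [0.9, 0.8, -0.6]
width: 0.0451
```

```bash
python3 -c "
from h import *
plan((.35,-.3,.3),(.45,0,.28),(.5188,.144,.2))"
```

```text
t 0.725 pos [ 0.2747 -0.4069  0.3   ] F [ 0.9   0.77 -0.62] w 0.0451 q [ 1.09  0.02 -0.21  1.67  0.    1.46 -0.64]
[ 0.02  0.06 -0.11] [-1.032e-01 -8.030e-02  1.000e-04]
[ 0.02  0.06 -0.11] [-0.3981 -0.1945  0.0203]
[ 0.02  0.06 -0.11] [-0.5386 -0.2701  0.1005]
```

carry_out(increments="0 0 0 -0.05 -0.04 0 0; 0 0 0 -0.1 -0.075 0 0; 0 0 0 -0.155 -0.1 0 0; 0 0 0 -0.21 -0.125 0 0; 0 0 0 -0.265 -0.145 0 0")

```text
time: 1.35
ee_pos: [0.4072, -0.1332, 0.3]
eef_rot: [0.724, -0.69, -0.001, -0.0]
ft_force: [1.6, -0.1, -0.5]
width: 0.0019
```

```bash
python3 -c "
from h import *
plan((.45,0,.28),(.5188,.144,.2))"
```

```text
t 1.35 pos [ 0.4072 -0.1332  0.3   ] F [ 1.59 -0.06 -0.47] w 0.0019 q [ 0.81 -0.12 -0.54  1.79 -0.06  1.46 -1.24]
[ 0.03  0.05 -0.09] [-0.131  -0.0492  0.0201]
[ 0.03  0.05 -0.09] [-0.2715 -0.1248  0.1002]
```

carry_out(increments="0 0 0 -0.055 -0.025 0 0; 0 0 0 -0.11 -0.05 0.01 0; 0 0 0 -0.165 -0.075 0.03 0; 0 0 0 -0.22 -0.1 0.05 0; 0 0 0 -0.2715 -0.125 0.07 0")

```text
time: 1.98
ee_pos: [0.5194, 0.145, 0.2299]
eef_rot: [0.723, -0.69, -0.0, -0.0]
ft_force: [1.7, -1.3, 0.7]
width: 0.0003
```

```bash
python3 -c "
from h import *
plan((.5188,.144,.2),(.5188,.144,.14))"
```

```text
t 1.975 pos [0.5194 0.145  0.2299] F [ 1.69 -1.33  0.72] w 0.0003 q [ 0.43  0.24 -0.9   1.64  0.2   1.35 -2.03]
[-0.01  0.04 -0.15] [0.001  0.0007 0.0298]
[-0.01  0.04 -0.15] [0.0011 0.0007 0.0898]
```

carry_out(increments="0 0 0 0.001 0 0.03 0; 0 0 0 0.001 0 0.06 0; 0 0 0 0.001 0 0.08 0; 0 0 0 0.001 0 0.086 0; 0 0 0 0.001 0 0.086 0")

```text
time: 2.6
ee_pos: [0.5197, 0.1441, 0.1443]
eef_rot: [0.723, -0.69, -0.0, -0.0]
ft_force: [-0.2, 0.3, -0.2]
width: 0.0007
```

```bash
python3 -c "
from h import *
plan((.5188,.144,.138),(.5188,.144,.136))"
```

```text
t 2.6 pos [0.5197 0.1441 0.1443] F [-0.19  0.26 -0.17] w 0.0007 q [ 0.4   0.32 -0.88  1.75  0.26  1.19 -2.08]
[-0.04  0.04 -0.17] [0.     0.001  0.0063]
[-0.04  0.04 -0.17] [0.     0.001  0.0083]
```

carry_out(increments="0 0 0 0 0 0.003 0; 0 0 0 0 0 0.005 0; 0 0 0 0 0 0.007 0; 0 0 0 0 0 0.008 0; 0 0 0 0 0 0.008 0")

```text
time: 3.22
ee_pos: [0.5198, 0.144, 0.1365]
eef_rot: [0.723, -0.69, 0.0, -0.0]
ft_force: [-1.4, 0.0, 3.0]
width: -0.0001
```

carry_out(increments="0 0 0 0 0 0.0005 0; 0 0 0 0 0 0.001 0; 0 0 0 0 0 0.001 0; 0 0 0 0 0 0.001 0; 0 0 0 0 0 0.001 0")

```text
time: 3.85
ee_pos: [0.5198, 0.1441, 0.1364]
eef_rot: [0.723, -0.69, 0.0, -0.0]
ft_force: [-4.6, -2.1, 11.5]
width: 0.0005
```

carry_out(increments="0 0 0 0 0 -0.012 0; 0 0 0 0.03 0 -0.025 0; 0 0 0 0.08 0 -0.025 0; 0 0 0 0.12 0 -0.02 0; 0 0 0 0.12 0 -0.008 0")

```text
time: 4.47
ee_pos: [0.5262, 0.0204, 0.1448]
eef_rot: [0.721, -0.693, 0.001, -0.0]
ft_force: [0.1, -0.1, -0.8]
width: 0.0002
```

```bash
python3 -c "
from h import *
plan((.5245,.0239,.138),(.5245,.0239,.136))"
```

```text
t 4.475 pos [0.5262 0.0204 0.1448] F [ 0.08 -0.09 -0.75] w 0.0002 q [ 0.6   0.27 -0.83  1.79  0.22  1.17 -1.82]
[-0.13 -0.08 -0.51] [-0.0036  0.0015  0.0068]
[-0.13 -0.08 -0.51] [-0.0036  0.0016  0.0088]
```

carry_out(increments="0 0 0 -0.0036 0 0.003 0; 0 0 0 -0.0036 0.0015 0.005 0; 0 0 0 -0.0036 0.0015 0.007 0; 0 0 0 -0.0036 0.0015 0.0085 0; 0 0 0 -0.0036 0.0015 0.0085 0")

```text
time: 5.1
ee_pos: [0.5247, 0.0244, 0.1365]
eef_rot: [0.722, -0.692, 0.001, -0.0]
ft_force: [-1.3, 0.6, 3.0]
width: 0.0011
```

carry_out(increments="0 0 0 0 0 0.0003 0; 0 0 0 0 0 0.0005 0; 0 0 0 0 0 0.0005 0; 0 0 0 0 0 0.0005 0; 0 0 0 0 0 0.0005 0")

```text
time: 5.72
ee_pos: [0.5247, 0.0243, 0.1364]
eef_rot: [0.722, -0.692, 0.001, -0.0]
ft_force: [-2.0, -0.1, 6.1]
width: 0.0004
```

carry_out(increments="0 0 0 0 0 -0.012 0; 0 0 0 0.03 0 -0.025 0; 0 0 0 0.08 0 -0.025 0; 0 0 0 0.12 0 -0.02 0; 0 0 0 0.12 0 -0.008 0")

```text
time: 6.35
ee_pos: [0.5299, -0.0996, 0.1451]
eef_rot: [0.719, -0.695, 0.002, -0.0]
ft_force: [-0.3, 0.6, -0.2]
width: 0.0004
```

```bash
python3 -c "
from h import *
plan((.5312,-.0956,.138),(.5312,-.0956,.136))"
```

```text
t 6.35 pos [ 0.5299 -0.0996  0.1451] F [-0.34  0.6  -0.15] w 0.0004 q [ 0.76  0.29 -0.76  1.76  0.21  1.18 -1.6 ]
[-0.21 -0.16 -0.81] [-0.0039 -0.0014  0.007 ]
[-0.21 -0.16 -0.81] [-0.0039 -0.0014  0.009 ]
```

carry_out(increments="0 0 -0.8 -0.0039 0 0.003 0; 0 0 -0.8 -0.0039 -0.0015 0.005 0; 0 0 -0.8 -0.0039 -0.0015 0.007 0; 0 0 -0.8 -0.0039 -0.0015 0.0088 0; 0 0 -0.8 -0.0039 -0.0015 0.0088 0")

```text
time: 6.98
ee_pos: [0.5313, -0.0954, 0.1362]
eef_rot: [0.724, -0.689, 0.002, -0.0]
ft_force: [0.1, 1.2, 0.6]
width: 0.0002
```

carry_out(increments="0 0 0 0 0 0.001 0; 0 0 0 0 0 0.002 0; 0 0 0 0 0 0.003 0; 0 0 0 0 0 0.003 0; 0 0 0 0 0 0.003 0")

```text
time: 7.6
ee_pos: [0.5313, -0.0955, 0.1332]
eef_rot: [0.724, -0.689, 0.002, -0.0]
ft_force: [-0.4, 0.1, 1.0]
width: 0.0003
```

It gives. I continue gently to its stop for a proper tap.

carry_out(increments="0 0 0 0 0 0.001 0; 0 0 0 0 0 0.0018 0; 0 0 0 0 0 0.0022 0; 0 0 0 0 0 0.0022 0; 0 0 0 0 0 0.0022 0")

```text
time: 8.22
ee_pos: [0.5314, -0.0955, 0.1316]
eef_rot: [0.724, -0.689, 0.002, -0.0]
ft_force: [-3.8, 0.8, 7.1]
width: 0.0004
```

The right lid gives about 5 mm, then stops hard. I lift, open and go above its toggle.

carry_out(increments="0 0 0 0 0 -0.02 0; 0 0 0 0 0.01 -0.05 0.06; 0 0 0 0 0.035 -0.06 0.06; 0 0 0 0 0.057 -0.06 0.06; 0 0 0 0 0.057 -0.06 0.06")

```text
time: 8.85
ee_pos: [0.4735, -0.0986, 0.1916]
eef_rot: [0.724, -0.69, 0.003, 0.0]
ft_force: [-0.1, -0.2, 0.8]
width: 0.0324
```

Run:
```python
from h import *
plan((.4746,-.0986,.16),(.4746,-.0986,.1235))
for n in("top","side"):
    p,d=r.camera(n)
    c=p[200:310,190:390] if n=="top" else p[140:290,150:350]
    cv2.imwrite(f"pics/{n}1.png",cv2.resize(c,None,fx=3.9,fy=3.9,interpolation=cv2.INTER_CUBIC))
```

```text
t 8.85 pos [ 0.4735 -0.0986  0.1916] F [-0.13 -0.24  0.76] w 0.0324 q [ 0.86  0.1  -0.78  1.84  0.08  1.23 -1.47]
[-0.21 -0.28 -0.06] [-0.0001 -0.001   0.0316]
[-0.21 -0.28 -0.06] [-0.0003 -0.0009  0.0681]
```

View pics/side1.png

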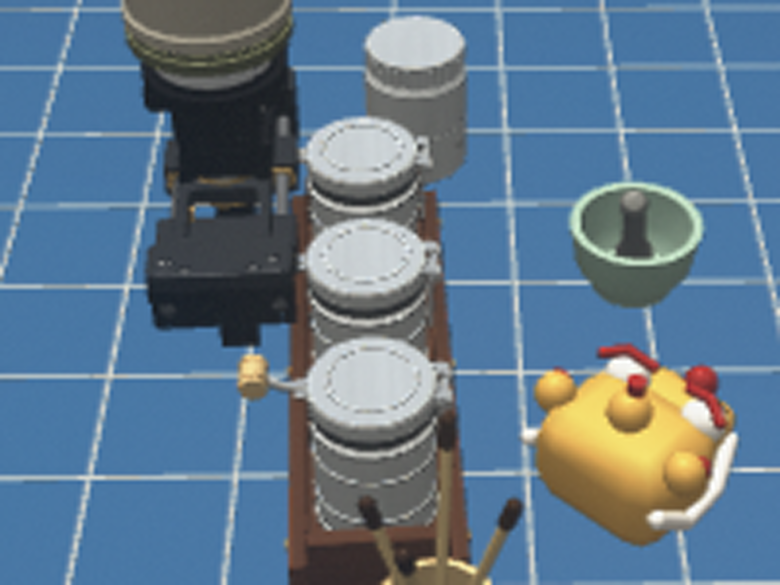

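The hand sits above the right toggle (about (252,377) in the crop), aligned along x, and all lids are shut. I descend as the fingers finish opening.

carry_out(increments="0 0 0 0 -0.001 0 0.06; 0 0 0 0 -0.001 0 0.06; 0 0 0 0 -0.001 0.025 0.06; 0 0 0 0 -0.001 0.05 0.06; 0 0 0 0 -0.001 0.068 0.06")

```text
time: 9.57
ee_pos: [0.4759, -0.0983, 0.1224]
eef_rot: [0.724, -0.689, 0.002, -0.0]
ft_force: [-0.8, 0.2, -0.2]
width: 0.0596
```

carry_out(increments="0 0 0 0 0 0 0.05; 0 0 0 0 0 0 0.04; 0 0 0 0 0 0 0.03; 0 0 0 0 0 0 0.02; 0 0 0 0 0 0 0.01", squeeze=30)

```text
time: 10.2
ee_pos: [0.4761, -0.0987, 0.1227]
eef_rot: [0.724, -0.69, 0.003, -0.0]
ft_force: [0.5, -2.1, -0.3]
width: 0.0236
```

Run:
```python
from h import *
plan((.4746,-.0986,.1235))
```

```text
t 10.2 pos [ 0.4761 -0.0987  0.1227] F [ 0.53 -2.1  -0.26] w 0.0236 q [ 0.83  0.18 -0.78  1.91  0.15  1.1  -1.53]
[-0.23 -0.22 -0.02] [-0.0002  0.0015 -0.0008]
```

Run:
```python
import numpy as np
for t in np.arange(0.08,1.3,.08):
    c,s=np.cos(t),np.sin(t); x,z=-118,16
    X=x*c+z*s+118; Z=-x*s+z*c-16   # rotate toggle up/back
    print(round(t,2),"tool y",round(-X/1000,4),"tool z",round(-Z/1000,4))
```

```text
0.08 tool y -0.0017 tool z -0.0094
0.16 tool y -0.0041 tool z -0.0186
0.24 tool y -0.0072 tool z -0.0276
0.32 tool y -0.011 tool z -0.0363
0.4 tool y -0.0155 tool z -0.0447
0.48 tool y -0.0207 tool z -0.0527
0.56 tool y -0.0265 tool z -0.0602
0.64 tool y -0.0329 tool z -0.0673
0.72 tool y -0.0398 tool z -0.0738
0.8 tool y -0.0473 tool z -0.0798
0.88 tool y -0.0551 tool z -0.0851
0.96 tool y -0.0634 tool z -0.0898
1.04 tool y -0.0721 tool z -0.0939
1.12 tool y -0.081 tool z -0.0972
1.2 tool y -0.0902 tool z -0.0998
1.28 tool y -0.0995 tool z -0.1016
```

carry_out(increments="0 0 0 0 -0.0017 -0.0094 0; 0 0 0 0 -0.0041 -0.0186 0; 0 0 0 0 -0.0072 -0.0276 0; 0 0 0 0 -0.011 -0.0363 0; 0 0 0 0 -0.0155 -0.0447 0")

```text
time: 10.82
ee_pos: [0.4913, -0.0979, 0.1679]
eef_rot: [0.724, -0.69, 0.003, 0.0]
ft_force: [-0.3, -1.9, -3.4]
width: 0.0233
```

```bash
cat > arc.py <<'E'
from h import *
p0=np.array([.4761,-.0987,.1227])
s=r.read_state();p=s["ee_pos"];R=Ro.from_quat(s["eef_rot"]).as_matrix()
d=p-p0; X=d@ex; Z=d[2]
th=np.arctan2(16+Z,118-X)-np.arctan2(16,118)
print("theta est",th,"radius",np.hypot(16+Z,118-X),"w",s["width"],"F",s["ft_force"].round(1),"q",s["joint_positions"].round(2))
for t in np.arange(th,1.3,.08)[1:]:
    c,sn=np.cos(t),np.sin(t)
    X=(-118*c+16*sn+118)/1000; Z=(118*sn+16*c-16)/1000
    print(t.round(2),(R.T@(p0+X*ex+[0,0,Z]-p)).round(4))
E
sed -i 's/d=p-p0; X/d=(p-p0)*1000; X/' arc.py; python3 arc.py
```

```text
theta est 0.4022907576043755 radius 119.60898231403736 w 0.023329831141005744 F [-0.3 -1.9 -3.4] q [ 0.83  0.17 -0.78  1.83  0.13  1.2  -1.52]
0.48 [ 0.0001 -0.0057 -0.0077]
0.56 [ 0.0001 -0.0115 -0.0152]
0.64 [ 0.0001 -0.0179 -0.0222]
0.72 [ 0.0002 -0.0249 -0.0287]
0.8 [ 0.0002 -0.0324 -0.0347]
0.88 [ 0.0002 -0.0403 -0.04  ]
0.96 [ 0.0002 -0.0486 -0.0446]
1.04 [ 0.0002 -0.0573 -0.0486]
1.12 [ 0.0002 -0.0662 -0.0518]
1.2 [ 0.0002 -0.0754 -0.0544]
1.28 [ 0.0002 -0.0847 -0.0562]
```

carry_out(increments="0 0 0 0 -0.0057 -0.0077 0; 0 0 0 0 -0.0115 -0.0152 0; 0 0 0 0 -0.0179 -0.0222 0; 0 0 0 0 -0.0249 -0.0287 0; 0 0 0 0 -0.0324 -0.0347 0")

```text
time: 11.45
ee_pos: [0.5236, -0.0962, 0.2029]
eef_rot: [0.724, -0.69, 0.002, 0.0]
ft_force: [-4.3, -1.3, -3.3]
width: 0.0235
```

```bash
python3 arc.py
```

```text
theta est 0.8041000339243665 radius 119.25644575193368 w 0.023479984777837627 F [-4.3 -1.3 -3.3] q [ 0.79  0.22 -0.78  1.7   0.16  1.28 -1.55]
0.88 [ 0.0001 -0.008  -0.0052]
0.96 [ 0.0002 -0.0163 -0.0098]
1.04 [ 0.0002 -0.025  -0.0138]
1.12 [ 0.0002 -0.0339 -0.017 ]
1.2 [ 0.0002 -0.0431 -0.0196]
1.28 [ 0.0002 -0.0525 -0.0214]
```

carry_out(increments="0 0 0 0 -0.008 -0.0052 0; 0 0 0 0 -0.0163 -0.0098 0; 0 0 0 0 -0.025 -0.0138 0; 0 0 0 0 -0.0339 -0.017 0; 0 0 0 0 -0.0431 -0.0196 0")

```text
time: 12.08
ee_pos: [0.5667, -0.094, 0.223]
eef_rot: [0.724, -0.69, 0.002, 0.001]
ft_force: [-7.1, -0.8, 0.4]
width: 0.0236
```

```bash
python3 arc.py
python3 - <<'E'
from h import *
for n in("top","side"):
    p,d=r.camera(n)
    c=p[130:310,150:450] if n=="top" else p[110:340,150:400]
    cv2.imwrite(f"pics/{n}2.png",cv2.resize(c,None,fx=2.6,fy=2.6,interpolation=cv2.INTER_CUBIC))
E
```

```text
theta est 1.205628037550705 radius 119.48896065677012 w 0.02356360651903828 F [-7.1 -0.8  0.4] q [ 0.72  0.31 -0.77  1.57  0.22  1.35 -1.6 ]
1.29 [ 0.0003 -0.0094 -0.0014]
```

View pics/side2.png

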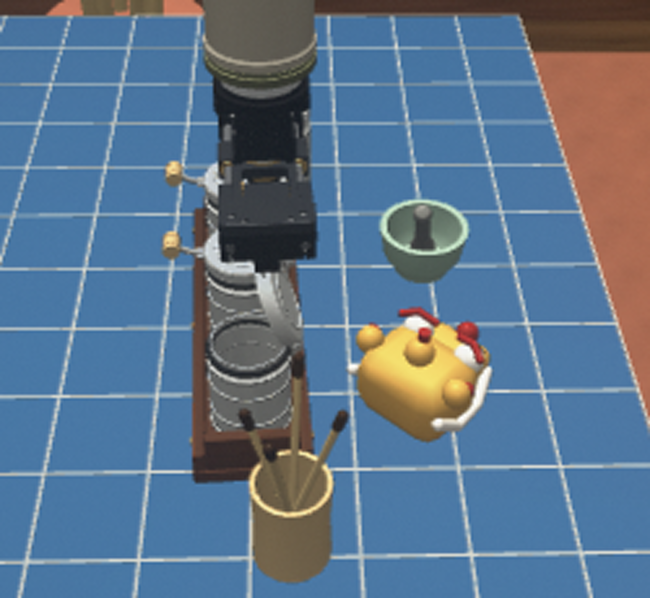

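View pics/top2.png

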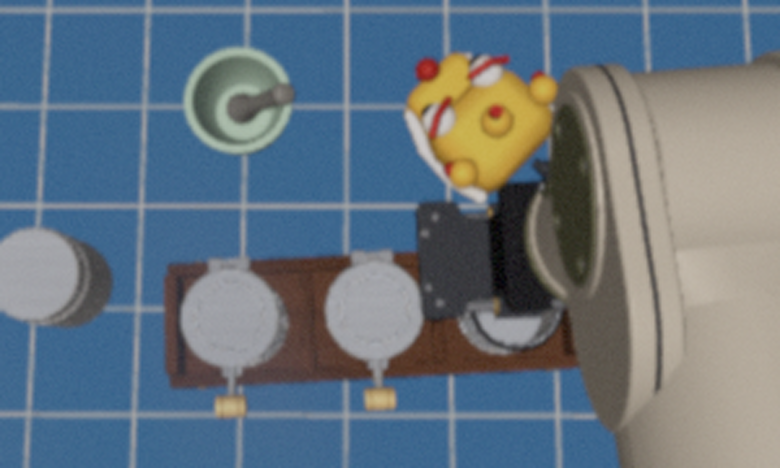

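The side picture shows the right lid standing nearly upright, held by its toggle, with the canister mouth open at about (250,345). The other two lids are shut and the bystanders look unmoved. I do one hold to check that it is steady.

carry_out(increments="0 0 0 0 0 0 0; 0 0 0 0 0 0 0; 0 0 0 0 0 0 0; 0 0 0 0 0 0 0; 0 0 0 0 0 0 0")

```text
time: 12.8
ee_pos: [0.5669, -0.0939, 0.2231]
eef_rot: [0.724, -0.69, 0.001, 0.001]
ft_force: [-5.5, -1.9, -0.7]
width: 0.0238
```

```bash
python3 arc.py; python3 -c "
from h import *
d=r.camera('top')[1];P=cloud('top',d);P0=cloud('top',np.load('top0.npy'))
for u,v in[(164,236),(241,168),(330,175),(240,252),(290,252)]: print(P[v,u].round(3),P0[v,u].round(3))
p,d=r.camera('side');P=cloud('side',d);P0=cloud('side',np.load('side0.npy'))
for u,v in[(262,315),(315,255),(313,208)]: print(P[v,u].round(3),P0[v,u].round(3))
print(r.close_job())"
```

```text
theta est 1.2072673332184767 radius 119.49704227384305 w 0.023771063840528385 F [-5.5 -1.9 -0.7] q [ 0.72  0.31 -0.77  1.57  0.22  1.35 -1.6 ]
1.29 [ 0.0003 -0.0095 -0.0014]
[0.57  0.312 0.115] [0.57  0.312 0.116]
[0.744 0.153 0.044] [0.744 0.153 0.047]
[ 0.716 -0.06   0.088] [ 0.716 -0.06   0.088]
[0.534 0.141 0.136] [0.534 0.141 0.136]
[0.534 0.034 0.136] [0.534 0.034 0.137]
[ 0.588 -0.279  0.075] [ 0.588 -0.279  0.075]
[ 0.72  -0.112  0.085] [ 0.719 -0.114  0.088]
[0.737 0.099 0.058] [0.736 0.098 0.059]
the job is handed in; nothing more can be done
None
```

The right-hand canister is the one that no longer seals. Its lid is now held open at about 1.2 rad (0.79 is halfway to upright), and the job is handed in at about 13 s of the 53 s allowed.

- **Taps, left to right:** the left and middle lids held firm, with no give at 11.5 N and 6 N. The right lid sank about 5 mm at 1 N, then stopped hard at 7 N. The left tap went over the 3–8 N tap range, but stayed well under the 50 N at which the lids dent.
- **Opening:** I gripped the right lid's toggle by its ends with 30 N and swung it up along the hinge arc.
- **Last checks:** the lid stayed steady over a 0.6 s hold, with the fingers still 23.8 mm apart on the 24 mm toggle. The opening angle is worked out from the hand's position, and the side picture agrees with it. Depth readings show the other two lids shut and all four bystanders where they stood, to within about 3 mm. No check failed or disagreed.

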